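# Tip the loose caps off the tray into the blue box

## Robot

A 7-joint arm with a two-finger parallel gripper is mounted at the origin on a cart in front of the work surface, level with it; the furniture and walls round the work are solid. World frame = base frame: x ahead of the robot, y to its left, z up, the work surface at z = 0. Lengths are in mm, angles in rad, forces in N, time in s.
With the tool pointing down it reaches from about 400 to 850 mm from the base axis. Payload 10.4 kg.
Tool frame: the origin (TCP) lies on the centre line of the jaws, within the pads' length; the fingertips stand 25 mm ahead of it and the grasp point (between the pads) lies 6 mm ahead of it; z points along the fingers, x is the direction in which the jaws open and shut, and the axes are right-handed (so a half turn about z gives the same grasp; the last joint's range is limited). The gripper opens to 85 mm and grips with 20 to 120 N. Pads are 22 mm wide; open, the fingers measure 114 mm over their backs; the gripper's body (76 mm by 85 mm) begins 54 mm behind the grasp point. The pads swing forward as they close: fully open they stand 13 mm farther back than shut.
Start: joints at [-1.354, 0.332, -0.065, 1.46, 0.022, 1.35, -0.088], TCP at [148.428, 607.139, 256.338] pointing down, gripper open.
Joint ranges: [-2.6, 2.6], [-0.5, 2.12], [-1.47, 1.34], [0.16, 2.42], [-1.27, 4.41], [0.06, 2.06], [-2.6, 2.6]. Speed limits (rad/s): [2.22, 2.22, 2.79, 2.79, 3.14, 3.14, 3.14].

## Interface

Orientations are given as [roll, pitch, yaw] about the fixed x, y, z axes, in that order (R = Rz(yaw) Ry(pitch) Rx(roll)).
In Python, from rig import manip, viewer gives the robot as it stands.
- The arm moves only by the shell command python3 -m jog 'ROWS' [FORCE]. ROWS is a JSON object of lists of equal length, an entry for each row: "grip": the finger opening in m, from 0 to 0.0854; "slide": the shift along the tool's x, y, z in m, a list of three; "spin": the turn about the tool's z in degrees. A call has exactly 10 rows; each row shifts and turns the commanded pose from where the row before left it, along the tool's axes as they then stand; what a row does not reach is not made up. A row lasts 1/8 s, in which the tool goes at most 62.5 mm and 10.7 degrees, less where a joint would pass 70% of its speed; a pose out of reach is approached as far as the arm can. A call with a gripper value outside its range is refused whole. The fingers move at their own pace and stop on an object; FORCE is the grip in N (left out, the last holds). Time passes only in rows, so rows that do not move let the fingers close, or fill a call up. It gives the time, the measured TCP pose, the force and the opening at its end, in the units of the state.
- manip.get_state(): the state, without advancing time (a new reading comes with each control period).
- viewer.grab_frame(name): name is "scene" or "top"; returns a dict with "img" (384x512x3 uint8, blue, green, red), "mtx" (3x3 intrinsics, pixels), "k1" (the pictures are not rectified: a ray, as slopes to the right and down, at radius r is drawn at 1 + k1 r^2 times it, then the intrinsics apply), "world_from_camera" (4x4, takes a point from camera to world coordinates). Camera axes: x right, y down, z forward; pixel columns grow to the right and rows downward; lengths in mm; the calibration is good to about 2 mm. A picture is of the moment at which its call begins. There is no depth.
- manip.finish_job(): hands the job in, once; it reports no verdict.
The state is a dict: "time": time; "joint_positions": joint angles; "joint_velocities": joint speeds; "tau": joint torques, N m; "tool_pos": TCP position; "eef_rot": TCP orientation; "wrist_force": force on the tool from outside, world axes, zero at the start; "moment": the same for the moment, N m; "gripper_width": finger opening in mm.
Only numpy, scipy, OpenCV 4.12 (cv2) and the standard library are available. Lean on these libraries where they do the work, as an engineer would, in place of code of your own. Each camera call takes 0.05 s, during which the arm holds its last target.

## Task

Put the stray white screw cap from the worktop on the tipping tray with the other two, then press down the tray's thumb pad on the blue box's side and leave the tray tipped until all three white caps have slid into the blue box. Then push the tray back to level, and leave everything else where it is.

Things in the scene. Friction and masses are not known exactly. Their poses are not given: they have to be found in the camera images.
- stand: Stand of the tipping tray, fixed to the worktop: a dark base plate (155x136 mm) with two grey cheeks, 155 mm high, one on the robot's side and one on the far side, that carry the axle of the tray. Origin: centre of its underside on the worktop, below the middle of the axle. Its x axis points away from the robot along the axle, y to the left along the tray, z up (its yaw lies within 0.3 rad of zero). The axle lies 130 mm above the origin.
- tray (a joint): Tilt of the tray about its axle in rad: 0 is level, positive has the left (stand +y) end down, negative the right (-y) end down; stops at -0.6 and +0.6. The axle is stiff: the tray stays at whatever tilt it is left, and pressing 2 to 4 N on a thumb pad turns it. It starts level.
- tray_floor (a point): Centre of the tray's floor, on the axle, turning with the tray (x across the tray, y along it to the left, z out of the floor). The tray is an aluminium trough along the stand's y: inside 110 mm wide (x), 240 mm long (y), side walls 18 mm high and 3 mm thick (top rails to 21 mm), both ends open without any lip. Its floor has a smooth green lining: caps begin to slide at a tilt of about 0.2 to 0.3 rad.
- pad_left (a point): Centre of the upper face of the left orange thumb pad, a flat 44x44 mm tab, 6 mm thick, that stands out of the tray's edge on the robot's side. In the tray_floor frame it lies at x = -79, y = +90, z = 0 mm, so its upper face is level with the tray's floor and the axle. Pressed down it lowers the left end.
- pad_right (a point): The same for the right orange thumb pad: in the tray_floor frame at x = -79, y = -90, z = 0 mm. Pressed down it lowers the right end.
- blue_box: Blue open-topped collecting box, fixed on the worktop under one end of the tray (left or right, this changes): 130 mm (its x, parallel to the stand's x) by 140 mm (its y) by 50 mm high outside, walls and floor 4 mm. Origin: centre of its underside, 147 mm from the stand's origin along the stand's y or -y. What slides off the tray's end above it falls into it.
- yellow_box: Yellow collecting box, of the same size, under the other end of the tray; nothing shall go into it.
- cap_a_center (a point): Centre (half-way up) of a white ribbed screw cap, 34 mm across and 15 mm high, 8 to 17 g, lying at the start on the tray's floor, 60 to 85 mm left of the axle.
- cap_b_center (a point): Centre of a white ribbed screw cap, 34 mm across and 15 mm high, 8 to 17 g, lying at the start on the tray's floor, 60 to 85 mm right of the axle. The tray's floor between these two caps is free.
- stray_cap_center (a point): Centre (half-way up) of the stray cap: a white ribbed screw cap, 34 mm across and 15 mm high, 8 to 17 g, the same as the two on the tray, lying flat on the worktop, to the left or right of the boxes.
- black_cap: black ribbed screw cap, 45 mm across and 15 mm high, lying on the worktop to the left or right of the boxes (on the side opposite to the stray white cap); not part of the job, leave it. Origin: centre of its underside
- marker: felt marker with a red cap, 137 mm long, 18 mm thick, lying in front of the stand; leave it. Origin: centre of its underside
- petri: small clear petri dish, 56 mm across, 12 mm high, in front of the stand; leave it. Origin: centre of its underside
- tub: round white lidded tub, 53 mm across, 46 mm high, to the left at the back; leave it. Origin: centre of its underside
- jar: empty wide-mouth glass jar, 54 mm across, 74 mm high, to the right at the back; leave it. Origin: centre of its underside
- tape: roll of white label tape, 68 mm across, 18 mm high, lying in front of the stand; leave it. Origin: centre of its underside

How it is judged:
By the outcome, as a careful person would: the job done as asked, in the order asked, and still so for the second after the job is handed in, with the robot touching nothing.
It also fails if it takes over 53 s, if anything falls off the work surface, if the arm or the gripper's body presses on something with over 40 N, if the wrist force passes 120 N, or if a joint passes its speed limit or range.

## Working session

There is one attempt and no reset: what is moved stays moved. The work goes in short steps, Python scripts to look and compute and a shell command to move; the robot and the scene stay as the last step left them, time stands still between calls to the robot, and variables do not carry over. Pictures are saved under pics/ and viewed, and the job is handed in when it is done.

```bash
ls; mkdir -p pics
python3 - <<'E'
from rig import manip, viewer
import cv2
s=manip.get_state(); print(s)
for n in("scene","top"):
    f=viewer.grab_frame(n); cv2.imwrite(f"pics/{n}0.png",f["img"]); print(f["mtx"],f["k1"],f["world_from_camera"])
E
```

```text
pics
{'time': 0.0, 'joint_positions': array([-1.35358925,  0.33289706, -0.06470852,  1.46095294,  0.02161701,
        1.34990184, -0.0884803 ]), 'joint_velocities': array([ 0.00055232, -0.00175552, -0.00055653, -0.00169337, -0.00134859,
        0.00136095, -0.00107481]), 'tau': array([-5.40844468e-06, -6.25468898e+01,  4.89583611e-02, -3.91598010e+01,
        1.62227161e-02,  1.01906681e-02,  2.57187236e-05]), 'tool_pos': array([148.36919417, 606.77802815, 255.49465536]), 'eef_rot': array([3.14151096e+00, 1.46068256e-03, 1.33104191e+00]), 'wrist_force': array([-0.05980168, -0.15175253, -0.38271617]), 'moment': array([0.08257262, 0.07511438, 0.0347937 ]), 'gripper_width': 85.38595266449326}
[[447.69738289   0.         254.84039308]
 [  0.         447.69738289 192.0036951 ]
 [  0.           0.           1.        ]] -0.10821747122899777 [[ 7.14679484e-01 -4.90687778e-01  4.98456356e-01 -1.64073482e+02]
 [-6.99143321e-01 -4.79976144e-01  5.29925955e-01 -7.26682741e+02]
 [-2.07810301e-02 -7.27219640e-01 -6.86090186e-01  1.00794142e+03]
 [ 0.00000000e+00  0.00000000e+00  0.00000000e+00  1.00000000e+00]]
[[353.55557987   0.         255.88154184]
 [  0.         353.55557987 181.99259056]
 [  0.           0.           1.        ]] -0.006108110155339653 [[ 2.78238724e-02 -9.83597170e-01  1.78220201e-01  3.30697523e+02]
 [-9.99254885e-01 -2.25973788e-02  3.12895091e-02 -1.74596737e+01]
 [-2.67489632e-02 -1.78958002e-01 -9.83493023e-01  1.18829708e+03]
 [ 0.00000000e+00  0.00000000e+00  0.00000000e+00  1.00000000e+00]]
```

View pics/scene0.png

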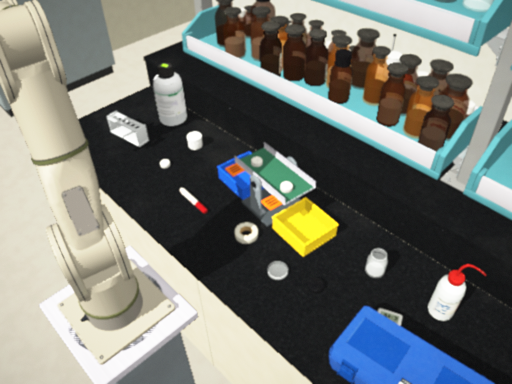

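View pics/top0.png

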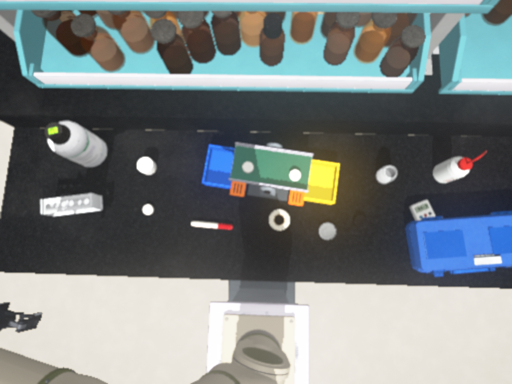

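The blue box is on the left (+y). In the top view the stray cap is at (148,210), the tub at (147,165), and the tray caps near (248,167) and (295,175). I'll zoom in to measure them.

```bash
cat > h.py <<'E'
import numpy as np, cv2
from rig import manip, viewer
def ray(f,u,v):
    K=f["mtx"];d=np.array([(u-K[0,2])/K[0,0],(v-K[1,2])/K[1,1]])
    s=d.copy()
    for _ in range(30): s=d/(1+f["k1"]*(s@s))
    T=f["world_from_camera"]; return T[:3,3],T[:3,:3]@np.array([s[0],s[1],1])
def atz(f,u,v,z):
    o,d=ray(f,u,v); return o+d*(z-o[2])/d[2]
def proj(f,p):
    T=f["world_from_camera"];c=T[:3,:3].T@(np.array(p,float)-T[:3,3]);s=c[:2]/c[2];s=s*(1+f["k1"]*(s@s));K=f["mtx"]
    return np.array([K[0,0]*s[0]+K[0,2],K[1,1]*s[1]+K[1,2]])
def crop(name,out,x0,y0,w,h,k):
    f=viewer.grab_frame(name);cv2.imwrite("pics/"+out,cv2.resize(f["img"][y0:y0+h,x0:x0+w],None,fx=k,fy=k,interpolation=cv2.INTER_CUBIC));return f
E
python3 - <<'E'
from h import *
crop("top","t1.png",190,130,160,115,5)
crop("scene","s1.png",140,120,200,150,4)
f=viewer.grab_frame("top")
g=f["img"].min(2)[195:225,130:165].astype(float)
m=(g>110);ys,xs=np.nonzero(m);w=g[m]; 
u,v=(xs*w).sum()/w.sum()+130,(ys*w).sum()/w.sum()+195
print(u,v,m.sum(),atz(f,u,v,11))
f=viewer.grab_frame("scene")
g=f["img"].min(2)[153:175,152:178].astype(float)
m=(g>110);ys,xs=np.nonzero(m);w=g[m]; 
u,v=(xs*w).sum()/w.sum()+152,(ys*w).sum()/w.sum()+153
print(u,v,m.sum(),atz(f,u,v,10))
E
```

```text
147.42676672448903 209.30028659778264 119 [442.18027839 382.77157834  11.        ]
164.27552036910816 162.98432338908404 87 [441.66549999 379.51318633  10.        ]
```

View pics/t1.png

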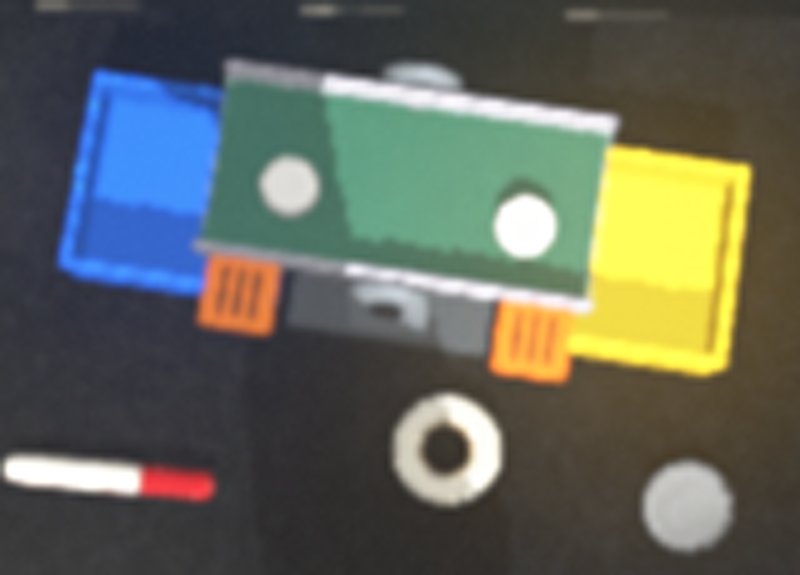

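View pics/s1.png

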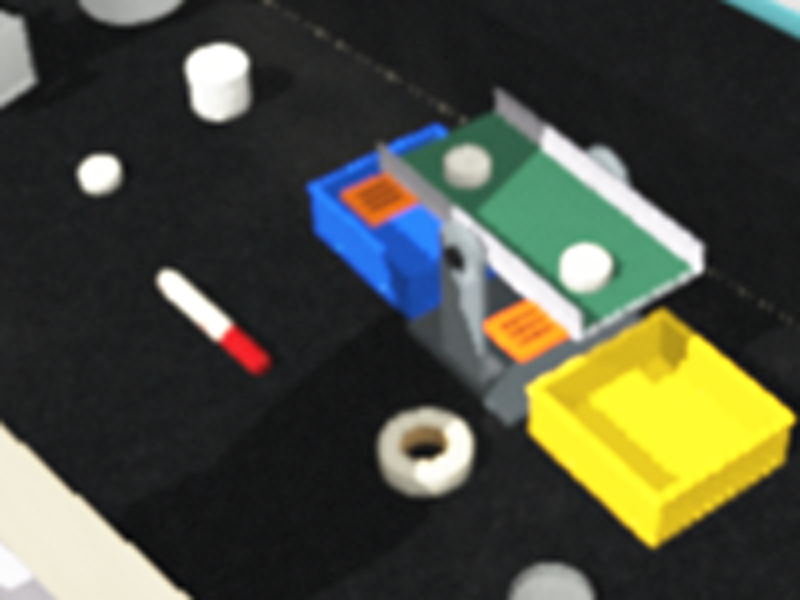

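Run:
```python
from h import *
from scipy.optimize import least_squares
f=viewer.grab_frame("top");g=viewer.grab_frame("scene")
T=lambda c:np.array([190+(c[0]+.5)/5-.5,130+(c[1]+.5)/5-.5]); S=lambda c:np.array([140+(c[0]+.5)/4-.5,120+(c[1]+.5)/4-.5])
pts=[(f,T,(197,328),(-101,112,0)),(f,T,(273,335),(-101,68,0)),(f,T,(491,375),(-101,-68,0)),(f,T,(567,383),(-101,-112,0)),
(f,T,(228,62),(58,120,21)),(f,T,(620,118),(58,-120,21)),
(g,S,(378,145),(-58,120,21)),(g,S,(497,88),(58,120,21)),(g,S,(704,245),(58,-120,21)),(g,S,(380,228),(-101,68,0)),(g,S,(341,198),(-101,112,0)),(g,S,(525,362),(-101,-112,0)),(g,S,(485,322),(-101,-68,0))]
def W(q,l):
    c,s=np.cos(q[2]),np.sin(q[2]);return np.array([q[0]+c*l[0]-s*l[1],q[1]+s*l[0]+c*l[1],130+l[2]])
r=lambda q:np.concatenate([proj(c,W(q,l))-t(p) for c,t,p,l in pts])
s=least_squares(r,[550,0,0],loss='soft_l1',x_scale=[1,1,.01]);q=s.x
print(q,r(q).reshape(-1,2).round(1))
for l in [(-79,90,0),(0,0,0),(0,35,0)]:print(l,W(q,l))
for c in[(290,185),(526,226)]:
    p=atz(f,*T(c),145); d=p[:2]-q[:2];cs,sn=np.cos(q[2]),np.sin(q[2]);print(p,cs*d[0]+sn*d[1],-sn*d[0]+cs*d[1])
for z,c in[(46,(147,165))]:print(atz(f,*c,z))
for c in[(8,470),(212,490),(448,450),(60,265)]:print(atz(f,*T(c),10))
```

```text
[ 5.68395151e+02 -3.03678678e+01 -1.25450697e-01] [[ 1.1 -0.7]
 [ 0.2  0. ]
 [ 1.2 -1.3]
 [ 0.6 -0.7]
 [ 0.2  0.1]
 [ 0.2 -0. ]
 [-0.3  0.1]
 [-0.2  0. ]
 [-0.2  0.4]
 [-2.2 -0.9]
 [-0.7 -0.9]
 [-0.7 -0.6]
 [-0.5  0.6]]
(-79, 90, 0) [501.27695359  68.80948619 130.        ]
(0, 0, 0) [568.39515118 -30.36786784 130.        ]
(0, 35, 0) [572.77441772   4.35708032 130.        ]
[566.50892574  42.11583655 145.        ] -10.940701200949597 71.67807409293714
[ 544.38373006 -100.53145253  145.        ] -15.04372327137014 -72.61655011702545
[587.06822383 384.6673183   46.        ]
[398.28672615 231.82425763  10.        ]
[388.67994258  94.97791329  10.        ]
[419.18589532 -60.90037796  10.        ]
[537.87540873 204.66936401  10.        ]
```

```bash
cat >> h.py <<'E'
from scipy.spatial.transform import Rotation as Ro
Q=[568.4,-30.4,-.1255]
def W(l,q=Q):
    c,s=np.cos(q[2]),np.sin(q[2]);return np.array([q[0]+c*l[0]-s*l[1],q[1]+s*l[0]+c*l[1],130+l[2]])
def st(): 
    s=manip.get_state();print(round(s["time"],2),s["tool_pos"].round(1),s["eef_rot"].round(3),"F",s["wrist_force"].round(1),"w",round(s["gripper_width"],1));return s
def to(p,rot=None):
    s=st();R=Ro.from_euler("xyz",s["eef_rot"] if rot is None else rot);print("tool delta mm",R.inv().apply(np.array(p)-s["tool_pos"]).round(1))
E
python3 - <<'E'
from h import *
to([442,381,120],[np.pi,0,np.pi/2-.1255])
E
python3 -m jog '{"grip":[0.0854,0.0854,0.0854,0.0854,0.0854,0.0854,0.0854,0.0854,0.0854,0.0854],"slide":[[0,0,0],[0,0,0],[0,0,0],[0,0,0],[0,0,0],[0,0,0],[0,0,0],[0,0,0],[0,0,0],[0,0,0]],"spin":[-6.5,0,0,0,0,0,0,0,0,0]}' 40
python3 - <<'E'
from h import *
to([442,381,120])
E
```

```text
0.4 [148.4 607.1 256.2] [3.142 0.    1.331] F [-0.3 -0.6  0.3] w 85.3
tool delta mm [-187.6  319.6  136.2]
time: 1.65
tool_pos: [148.4, 607.1, 256.3]
eef_rot: [-3.142, -0.0, 1.444]
wrist_force: [0.4, 0.3, 0.5]
gripper_width: 85.4
1.65 [148.4 607.1 256.3] [-3.142 -0.     1.444] F [0.4 0.3 0.5] w 85.4
tool delta mm [-187.3  319.7  136.3]
```

```bash
python3 -m jog '{"grip":[0.06,0.06,0.06,0.06,0.06,0.06,0.06,0.06,0.06,0.06],"slide":[[-0.0208,0.0355,0.015],[-0.0208,0.0355,0.015],[-0.0208,0.0355,0.015],[-0.0208,0.0355,0.015],[-0.0208,0.0355,0.015],[-0.0208,0.0355,0.015],[-0.0208,0.0355,0.015],[-0.0208,0.0355,0.015],[-0.0208,0.0357,0.016],[0,0,0]],"spin":[0,0,0,0,0,0,0,0,0,0]}'
python3 - <<'E'
from h import *
to([442,381,26])
crop("top","t2.png",100,150,120,90,6)
crop("scene","s2.png",120,110,120,90,6)
E
```

```text
time: 2.9
tool_pos: [444.5, 377.5, 119.1]
eef_rot: [3.141, 0.003, 1.439]
wrist_force: [-0.6, 0.3, 0.2]
gripper_width: 60.2
2.9 [444.5 377.5 119.1] [3.141e+00 3.000e-03 1.439e+00] F [-0.6  0.3  0.2] w 60.2
tool delta mm [ 3.3 -3.  93.1]
```

View pics/t2.png

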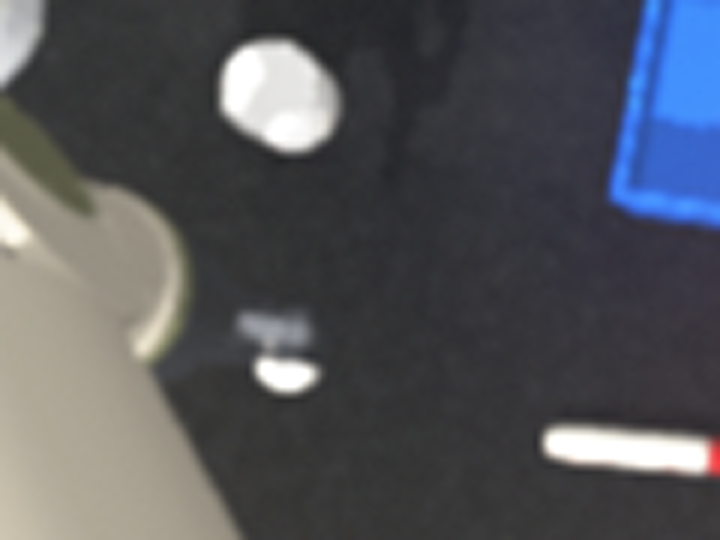

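View pics/s2.png

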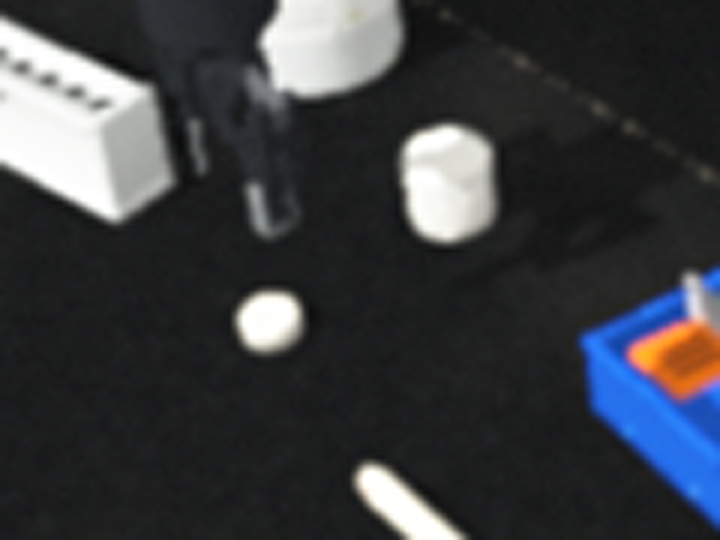

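Run:
```python
from h import *
to([442,381,26])
```

```text
3.0 [441.9 381.3 120.3] [-3.141 -0.     1.444] F [-0.9  0.3  0.3] w 60.0
tool delta mm [-0.3  0.2 94.3]
```

The stray cap is still in place. It's partly hidden under the gripper at top crop (287,373), and at (270,322) in the scene crop. The TCP has settled on target, so I'll descend and grip.

```bash
python3 -m jog '{"grip":[0.06,0.06,0.06,0.06,0.06,0.06,0.02,0.02,0.02,0.02],"slide":[[0,0,0.03],[0,0,0.03],[0,0,0.02],[0,0,0.014],[0,0,0],[0,0,0],[0,0,0],[0,0,0],[0,0,0],[0,0,0]],"spin":[0,0,0,0,0,0,0,0,0,0]}' 30
python3 - <<'E'
from h import *
to([442,381,240])
E
```

```text
time: 4.25
tool_pos: [442.3, 381.4, 27.3]
eef_rot: [3.141, -0.001, 1.444]
wrist_force: [-1.2, -1.2, 6.4]
gripper_width: 31.6
4.25 [442.3 381.4  27.3] [ 3.141e+00 -1.000e-03  1.444e+00] F [-1.2 -1.2  6.4] w 31.6
tool delta mm [-2.000e-01 -2.000e-01 -2.127e+02]
```

```bash
python3 -m jog '{"grip":[0.02,0.02,0.02,0.02,0.02,0.02,0.02,0.02,0.02,0.02],"slide":[[0,0,0],[0,0,-0.02],[0,0,-0.04],[0,0,-0.05],[0,0,-0.05],[0,0,-0.05],[0,0,0],[0,0,0],[0,0,0],[0,0,0]],"spin":[0,0,0,0,0,0,0,0,0,0]}' 30
python3 - <<'E'
from h import *
p=W((28,0,110)); print(p); to(p)
crop("scene","s3.png",120,50,120,90,6)
crop("top","t3.png",100,150,120,90,6)
E
```

```text
time: 5.5
tool_pos: [441.7, 380.9, 235.4]
eef_rot: [-3.141, 0.001, 1.444]
wrist_force: [0.3, 1.1, 0.1]
gripper_width: 31.4
[596.17978576 -33.90478287 240.        ]
5.5 [441.7 380.9 235.4] [-3.141e+00  1.000e-03  1.444e+00] F [0.3 1.1 0.1] w 31.4
tool delta mm [-392.   205.5   -4.3]
```

View pics/s3.png

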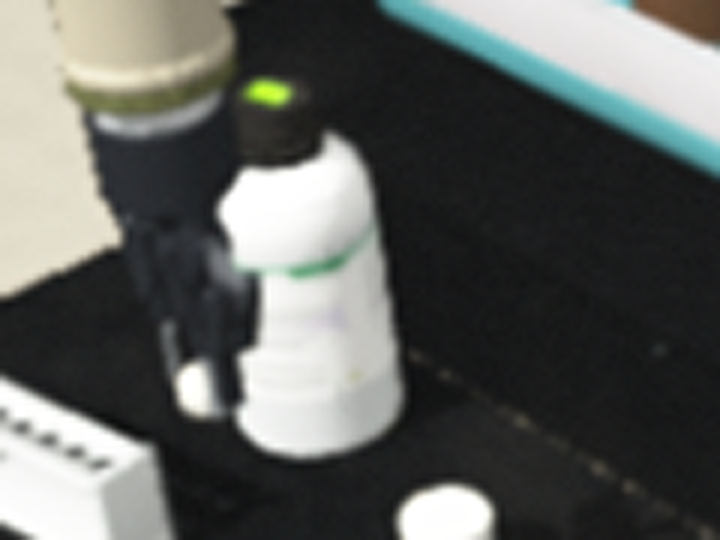

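View pics/t3.png

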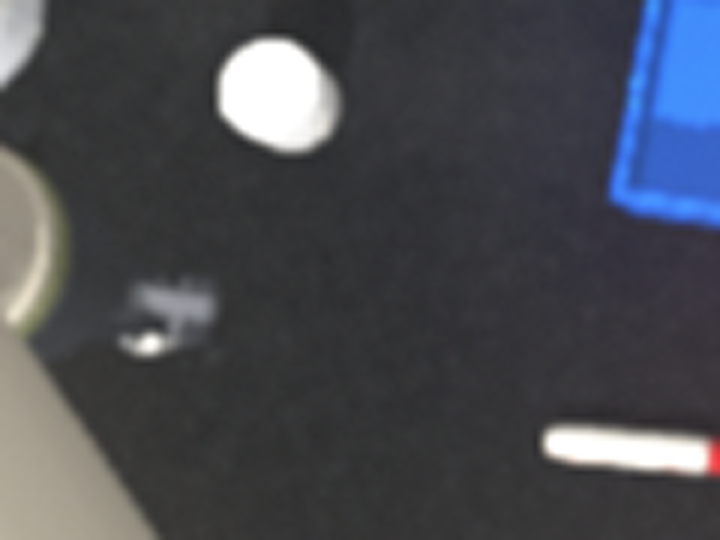

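The cap is held between the fingers at scene crop (195,390), and the worktop spot is empty. Next I'll carry it over the tray.

```bash
python3 -m jog '{"grip":[0.02,0.02,0.02,0.02,0.02,0.02,0.02,0.02,0.02,0.02],"slide":[[-0.02,0.0105,0],[-0.045,0.0235,0],[-0.048,0.025,0],[-0.048,0.025,0],[-0.048,0.025,0],[-0.048,0.025,0],[-0.048,0.025,0],[-0.045,0.0235,0],[-0.042,0.023,0],[0,0,0]],"spin":[0,0,0,0,0,0,0,0,0,0]}' 30
python3 - <<'E'
from h import *
import time
p=W((28,0,110))
viewer.grab_frame("top");viewer.grab_frame("top"); to(p)
crop("scene","s4.png",170,90,150,110,5)
crop("top","t4.png",190,110,160,115,5)
E
```

```text
time: 6.85
tool_pos: [596.4, -40.1, 236.3]
eef_rot: [3.141, 0.002, 1.437]
wrist_force: [0.2, 0.3, -0.2]
gripper_width: 31.4
6.95 [596.1 -34.9 236.1] [-3.141 -0.     1.443] F [0.3 0.6 0. ] w 31.7
tool delta mm [ 1.  -0.  -3.9]
```

View pics/s4.png

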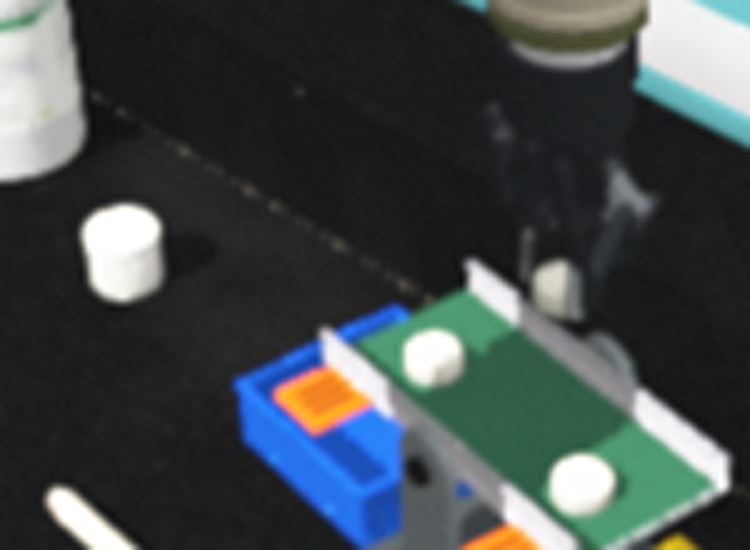

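View pics/t4.png

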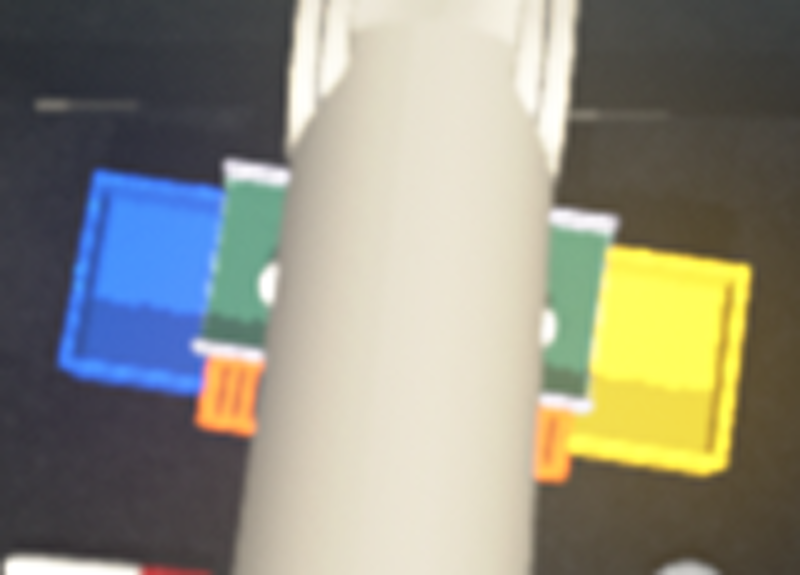

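```bash
python3 -m jog '{"grip":[0.02,0.02,0.02,0.02,0.02,0.02,0.02,0.02,0.02,0.02],"slide":[[0.001,0,0.015],[0,0,0.025],[0,0,0.02],[0,0,0.01],[0,0,0.004],[0,0,0.0015],[0,0,0],[0,0,0],[0,0,0],[0,0,0]],"spin":[0,0,0,0,0,0,0,0,0,0]}' 30
python3 - <<'E'
from h import *
to(W((28,0,27.5)))
crop("scene","s5.png",170,90,150,110,5)
E
```

```text
time: 8.3
tool_pos: [596.6, -32.6, 160.9]
eef_rot: [3.141, -0.0, 1.444]
wrist_force: [-0.4, 0.3, -0.0]
gripper_width: 31.6
8.3 [596.6 -32.6 160.9] [ 3.141 -0.     1.444] F [-0.4  0.3 -0. ] w 31.6
tool delta mm [-1.3 -0.3  3.4]
```

View pics/s5.png

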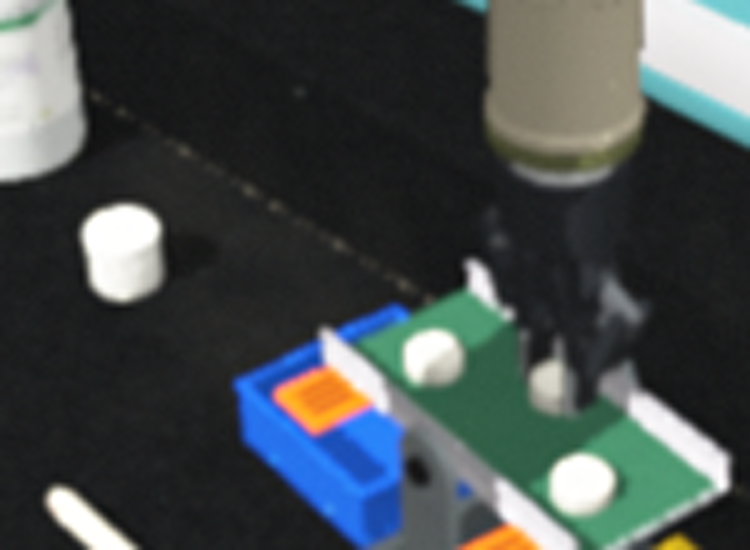

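```bash
python3 -m jog '{"grip":[0.02,0.02,0.02,0.02,0.034,0.038,0.042,0.046,0.05,0.05],"slide":[[0,0,0.002],[0,0,0.0015],[0,0,0],[0,0,0],[0,0,0],[0,0,0],[0,0,0],[0,0,0],[0,0,0],[0,0,0]],"spin":[0,0,0,0,0,0,0,0,0,0]}' 30
python3 - <<'E'
from h import *
st()
E
python3 -m jog '{"grip":[0.05,0.05,0.05,0.05,0.05,0.05,0.05,0.05,0.05,0.05],"slide":[[0,0,-0.01],[0,0,-0.02],[0,0,-0.03],[0,0,-0.03],[0,0,-0.01],[0,0,0],[0,0,0],[0,0,0],[0,0,0],[0,0,0]],"spin":[0,0,0,0,0,0,0,0,0,0]}' 30
python3 - <<'E'
from h import *
to(W((-79,90,100)))
crop("scene","s6.png",170,90,150,110,5)
E
```

```text
time: 9.6
tool_pos: [596.6, -32.6, 157.3]
eef_rot: [3.142, -0.0, 1.444]
wrist_force: [-0.4, -0.7, -0.8]
gripper_width: 50.3
9.6 [596.6 -32.6 157.3] [ 3.142 -0.     1.444] F [-0.4 -0.7 -0.8] w 50.3
time: 10.85
tool_pos: [596.5, -32.7, 257.0]
eef_rot: [-3.141, 0.0, 1.444]
wrist_force: [1.0, 0.1, -0.2]
gripper_width: 50.0
10.85 [596.5 -32.7 257. ] [-3.141  0.     1.444] F [ 1.   0.1 -0.2] w 50.0
tool delta mm [  88.6 -107.2   27.1]
```

View pics/s6.png

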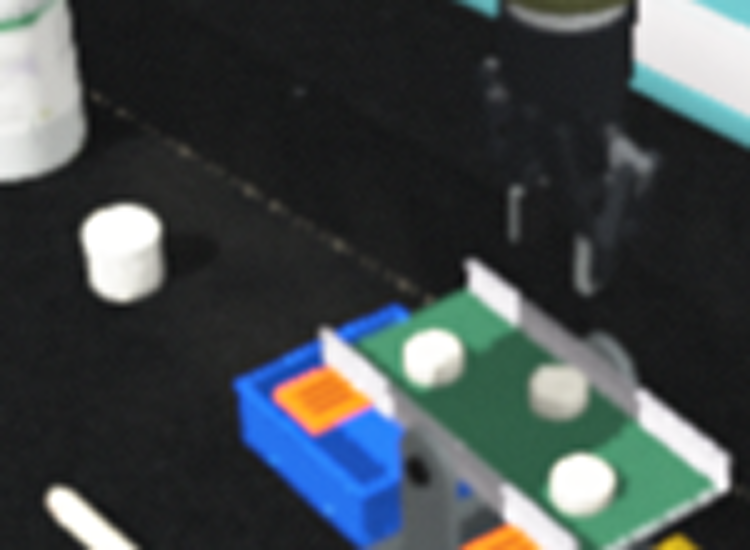

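The stray cap sits on the tray between the other two, at scene crop (557,392). I'll close the gripper and move over the left pad.

```bash
python3 -m jog '{"grip":[0,0,0,0,0,0,0,0,0,0],"slide":[[0.015,-0.019,0],[0.02,-0.025,0],[0.02,-0.025,0],[0.02,-0.025,0],[0.014,-0.018,0.02],[0,0,0.03],[0,0,0.03],[0,0,0.011],[0,0,0],[0,0,0]],"spin":[0,0,0,0,0,0,0,0,0,0]}' 30
python3 - <<'E'
from h import *
to(W((-84,90,25)))
crop("scene","s7.png",170,90,150,110,5)
E
```

```text
time: 12.15
tool_pos: [497.4, 69.9, 167.4]
eef_rot: [3.14, -0.001, 1.444]
wrist_force: [-0.0, 0.1, 1.2]
gripper_width: -0.2
12.15 [497.4  69.9 167.4] [ 3.140e+00 -1.000e-03  1.444e+00] F [-0.   0.1  1.2] w -0.2
tool delta mm [-0.6 -1.  12.4]
```

View pics/s7.png

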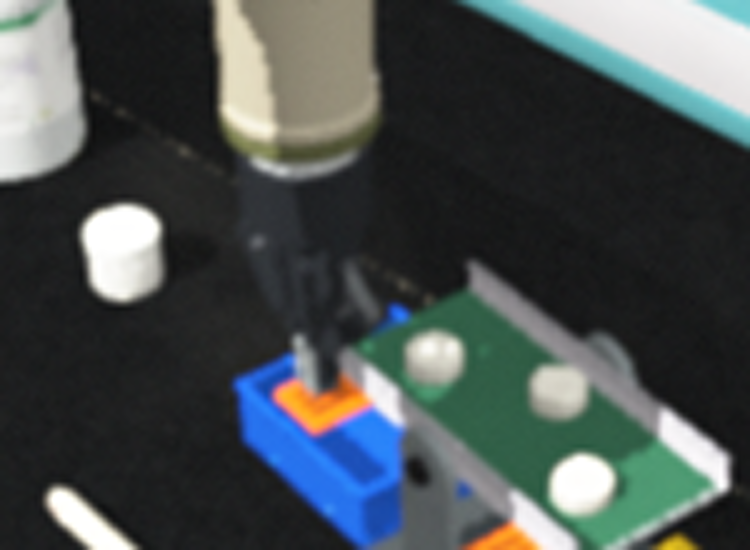

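```bash
python3 -m jog '{"grip":[0,0,0,0,0,0,0,0,0,0],"slide":[[0,0,0.01],[0,0,0.008],[0,0,0.008],[0,0,0.008],[0,0,0.008],[0,0,0.008],[0,0,0.006],[0,0,0.004],[0,0,0],[0,0,0]],"spin":[0,0,0,0,0,0,0,0,0,0]}' 30
python3 - <<'E'
from h import *
st()
crop("scene","s8.png",170,90,150,110,5)
E
```

```text
time: 13.45
tool_pos: [496.5, 69.8, 106.2]
eef_rot: [-3.141, 0.0, 1.445]
wrist_force: [-0.4, -0.8, 0.5]
gripper_width: -0.2
13.45 [496.5  69.8 106.2] [-3.141  0.     1.445] F [-0.4 -0.8  0.5] w -0.2
```

View pics/s8.png

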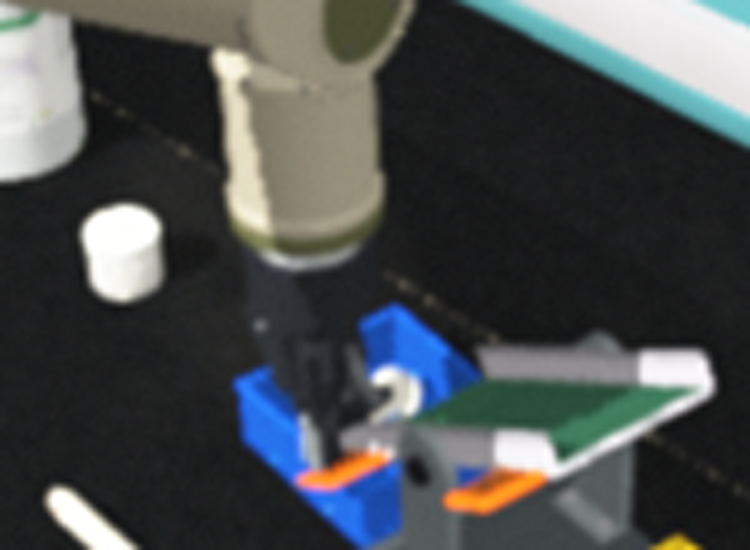

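The tray is tipped and its floor looks empty, with white visible in the blue box near crop (390,390). I'll lift off, leave it tipped, and check.

```bash
python3 -m jog '{"grip":[0,0,0,0,0,0,0,0,0,0],"slide":[[0,0,0],[0,0,0],[0,0,0],[0,0,-0.01],[0,0,-0.03],[0,0,-0.05],[0,-0.01,-0.05],[0,-0.04,-0.01],[0,-0.04,0],[0,0,0]],"spin":[0,0,0,0,0,0,0,0,0,0]}' 30
python3 - <<'E'
from h import *
to(W((-84,-90,110)))
crop("scene","s9.png",170,90,150,110,5)
crop("top","t9.png",190,110,160,115,5)
E
```

```text
time: 14.75
tool_pos: [405.9, 81.5, 257.3]
eef_rot: [3.14, -0.002, 1.446]
wrist_force: [1.1, 0.3, -0.3]
gripper_width: -0.1
14.75 [405.9  81.5 257.3] [ 3.140e+00 -2.000e-03  1.446e+00] F [ 1.1  0.3 -0.3] w -0.1
tool delta mm [-180.7   91.1   17.2]
```

View pics/s9.png

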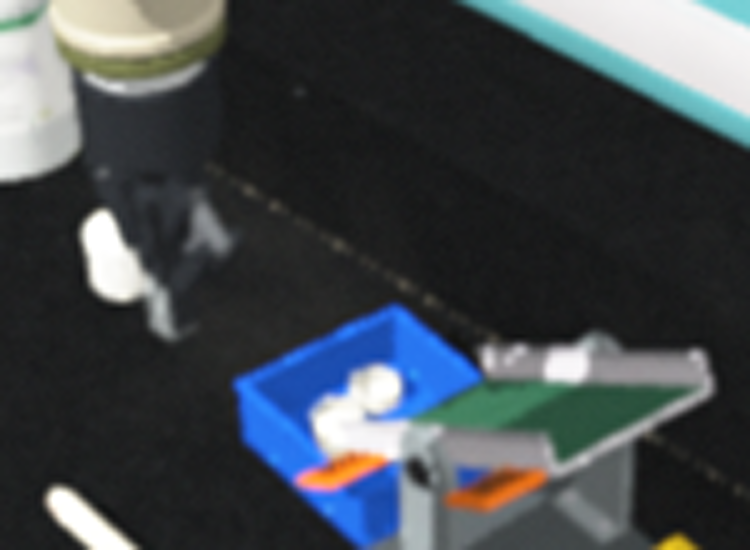

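View pics/t9.png

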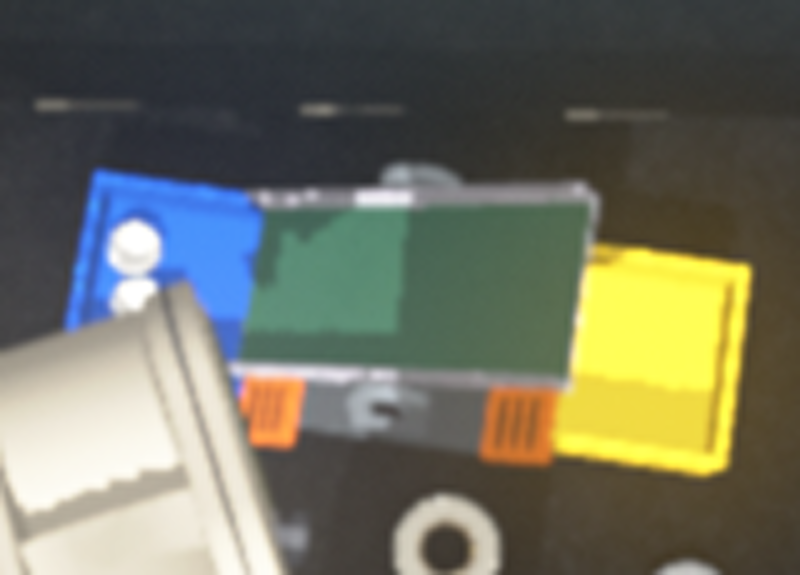

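Two caps show in the blue box, at top crop (135,245) and (135,295). The tray floor is empty. The third is probably hidden by the arm, so I'll look again from above the right pad.

```bash
python3 -m jog '{"grip":[0,0,0,0,0,0,0,0,0,0],"slide":[[-0.015,0.007,0],[-0.026,0.013,0],[-0.028,0.014,0],[-0.028,0.014,0],[-0.028,0.014,0],[-0.028,0.014,0],[-0.026,0.013,0],[-0.003,0,0],[0,0,0],[0,0,0]],"spin":[0,0,0,0,0,0,0,0,0,0]}' 30
python3 - <<'E'
from h import *
to(W((-84,-88,25)))
crop("scene","s10.png",170,90,150,110,5)
crop("top","t10.png",190,110,160,115,5)
E
```

```text
time: 16.1
tool_pos: [472.8, -109.8, 256.2]
eef_rot: [-3.141, -0.0, 1.446]
wrist_force: [-0.5, -0.2, 1.1]
gripper_width: -0.1
16.1 [ 472.8 -109.8  256.2] [-3.141 -0.     1.446] F [-0.5 -0.2  1.1] w -0.1
tool delta mm [  2.7   0.9 101.2]
```

View pics/s10.png

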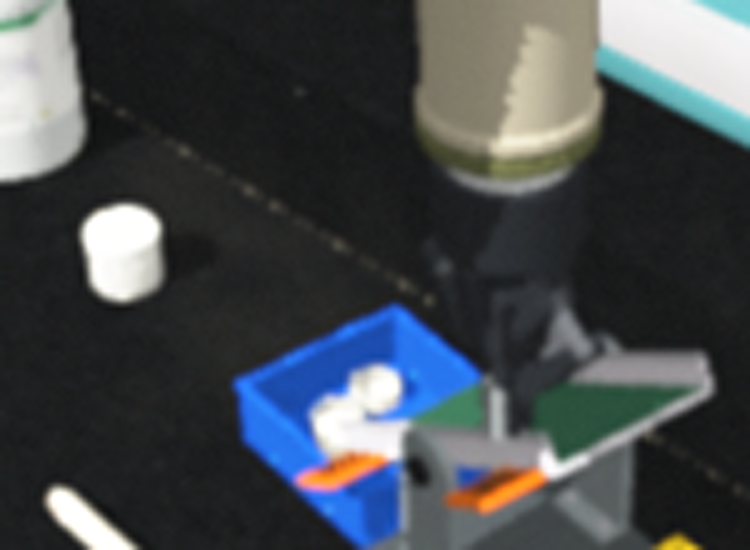

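View pics/t10.png

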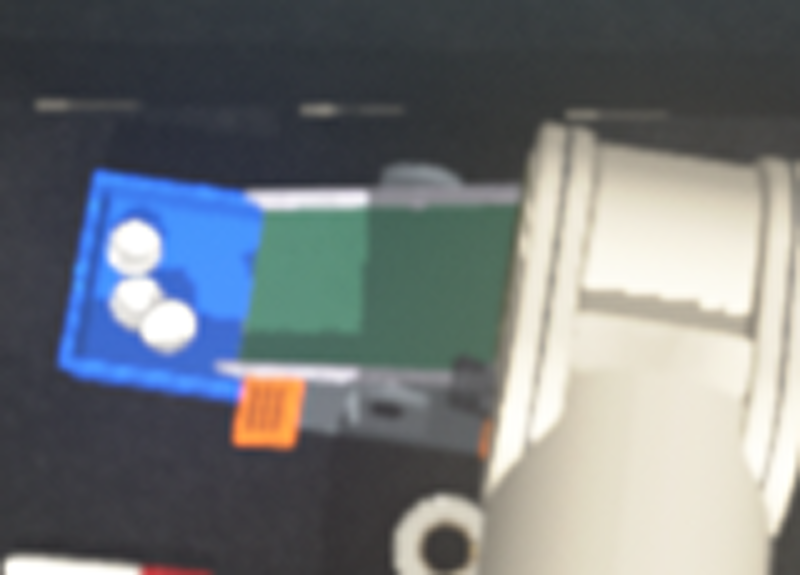

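All three caps are in the blue box, at top crop (135,248), (137,303) and (168,325). Now I'll press the right pad back to level in stages.

```bash
python3 -m jog '{"grip":[0,0,0,0,0,0,0,0,0,0],"slide":[[0.002,0,0.016],[0,0,0.015],[0,0,0.013],[0,0,0.013],[0,0,0.013],[0,0,0.012],[0,0,0.008],[0,0,0.006],[0,0,0],[0,0,0]],"spin":[0,0,0,0,0,0,0,0,0,0]}' 30
cat >> h.py <<'E'
def tilt(name="scene"):
    pass
E
python3 - <<'E'
from h import *
st()
crop("scene","s11.png",190,140,150,110,5)
E
```

```text
time: 17.45
tool_pos: [473.0, -108.4, 160.3]
eef_rot: [-3.141, -0.0, 1.445]
wrist_force: [-0.4, -0.8, 0.2]
gripper_width: -0.1
17.45 [ 473.  -108.4  160.3] [-3.141 -0.     1.445] F [-0.4 -0.8  0.2] w -0.1
```

View pics/s11.png

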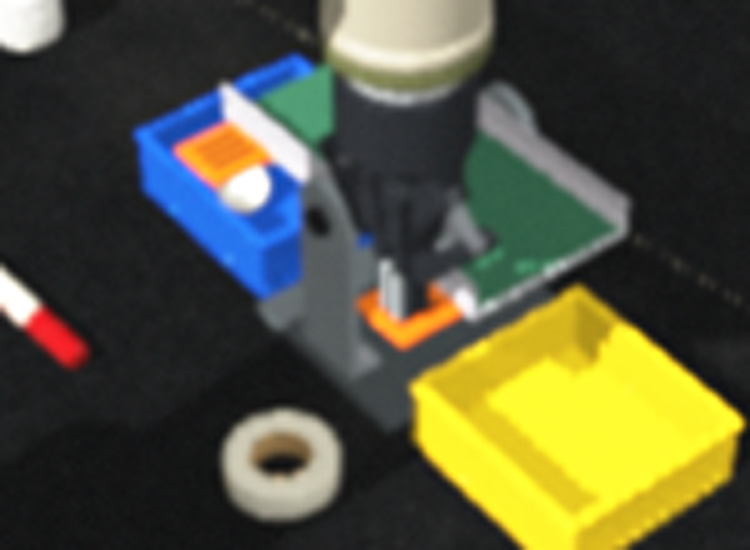

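Run:
```python
from h import *
a=cv2.imread("pics/scene0.png");f=viewer.grab_frame("scene");b=f["img"];cv2.imwrite("pics/scene11.png",b)
def P(l,t):
    c,s=np.cos(t),np.sin(t);x,y,z=l;return proj(f,W((x,c*y+s*z,-s*y+c*z)))
for l in [(58,-120,21),(-58,120,21),(58,120,21)]:
    print([P(l,t).round(1) for t in(0,.04,.08)])
def sh(x,y,w=12,h=12):
    A=a[y:y+h,x:x+w];B=b[y-6:y+h+6,x-6:x+w+6];r=cv2.matchTemplate(B,A,cv2.TM_CCOEFF_NORMED);_,m,_,p=cv2.minMaxLoc(r);return p[0]-6,p[1]-6,m
for q in [(309,174),(228,150),(258,136),(225,163)]:print(q,sh(*q))
A=cv2.resize(a[130:220,215:325],None,fx=3.5,fy=5);B=cv2.resize(b[130:220,215:325],None,fx=3.5,fy=5)
cv2.imwrite("pics/cmp.png",np.hstack([A,B]))
```

```text
[array([315.5, 181.3]), array([315.4, 179.8]), array([315.2, 178.4])]
[array([233.8, 156. ]), array([233.8, 157.1]), array([233.8, 158.2])]
[array([263.7, 141.6]), array([263.6, 142.7]), array([263.5, 143.9])]
(309, 174) (0, -1, 0.9931970238685608)
(228, 150) (0, 0, 0.9267719984054565)
(258, 136) (-4, -5, 0.5844460129737854)
(225, 163) (0, 1, 0.9344490766525269)
```

View pics/cmp.png

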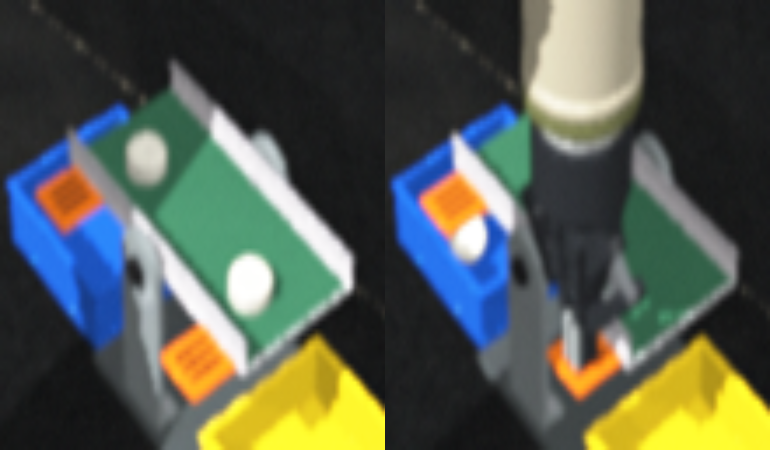

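```bash
python3 -m jog '{"grip":[0,0,0,0,0,0,0,0,0,0],"slide":[[0,0,0.001],[0,0,0.001],[0,0,0.001],[0,0,0.001],[0,0,0],[0,0,0],[0,0,0],[0,0,0],[0,0,0],[0,0,0]],"spin":[0,0,0,0,0,0,0,0,0,0]}' 30
cat > cmp.py <<'E'
from h import *
import sys
a=cv2.imread("pics/scene0.png");f=viewer.grab_frame("scene");b=f["img"];cv2.imwrite(f"pics/{sys.argv[1]}.png",b)
st()
# subpixel vertical edge at fixed columns: front lower edge of right end
def edge(im,x,y0,y1):
    g=cv2.cvtColor(im,cv2.COLOR_BGR2GRAY).astype(float)
    return g[y0:y1,x].astype(int)
def sh(x,y,w,h):
    k=10;up=lambda i:cv2.resize(i,None,fx=k,fy=k,interpolation=cv2.INTER_CUBIC)
    A=a[y:y+h,x:x+w];B=b[y-4:y+h+4,x-4:x+w+4];gr=lambda i:cv2.GaussianBlur(cv2.cvtColor(i,cv2.COLOR_BGR2GRAY),(0,0),1)
    r=cv2.matchTemplate(up(gr(B)),up(gr(A)),cv2.TM_CCOEFF_NORMED);_,m,_,p=cv2.minMaxLoc(r);return (p[0]/k-4),(p[1]/k-4),round(m,3)
for q in [(311,172,10,14),(227,148,12,16),(220,165,14,12),(288,190,25,14)]:print(q,sh(*q))
E
python3 cmp.py scene12
```

```text
time: 18.8
tool_pos: [473.0, -108.6, 156.2]
eef_rot: [-3.141, -0.0, 1.444]
wrist_force: [0.9, 0.2, -0.7]
gripper_width: 0.2
18.85 [ 473.  -108.7  156.2] [-3.141 -0.     1.444] F [0.3 0.6 0.5] w -0.3
(311, 172, 10, 14) (-0.10000000000000009, -0.2999999999999998, 0.997)
(227, 148, 12, 16) (-0.20000000000000018, 0.09999999999999964, 0.97)
(220, 165, 14, 12) (-0.2999999999999998, 0.40000000000000036, 0.766)
(288, 190, 25, 14) (0.7000000000000002, -0.5, 0.881)
```

Matching puts the tilt at about +0.01 rad. I'll press 1 mm more, then retreat.

```bash
python3 -m jog '{"grip":[0,0,0,0,0,0,0,0,0,0],"slide":[[0,0,0.001],[0,0,0],[0,0,0],[0,0,0],[0,0,-0.01],[0,0,-0.03],[0,0,-0.04],[0,-0.01,-0.04],[0,-0.03,0],[0,-0.03,0]],"spin":[0,0,0,0,0,0,0,0,0,0]}' 30
python3 -m jog '{"grip":[0,0,0,0,0,0,0,0,0,0],"slide":[[-0.02,0,0],[-0.04,0,0],[-0.05,0,0],[-0.05,0,0],[-0.05,0,0],[-0.04,0,0],[-0.02,0,0],[0,0,0],[0,0,0],[0,0,0]],"spin":[0,0,0,0,0,0,0,0,0,0]}' 30
python3 cmp.py scene13
python3 - <<'E'
from h import *
crop("scene","s13.png",140,110,200,150,4)
f=viewer.grab_frame("top");cv2.imwrite("pics/top13.png",f["img"])
E
```

```text
time: 20.1
tool_pos: [403.0, -100.0, 276.2]
eef_rot: [3.14, -0.0, 1.444]
wrist_force: [-0.7, 0.1, -0.6]
gripper_width: -0.3
time: 21.35
tool_pos: [370.0, -366.7, 275.4]
eef_rot: [3.141, -0.001, 1.446]
wrist_force: [-0.2, -0.4, -0.2]
gripper_width: -0.2
21.4 [ 370.  -366.8  275.4] [ 3.141e+00 -1.000e-03  1.446e+00] F [ 0.4  0.1 -0.2] w -0.3
(311, 172, 10, 14) (4.0, -1.6, 0.665)
(227, 148, 12, 16) (-0.20000000000000018, -0.10000000000000009, 0.965)
(220, 165, 14, 12) (-0.3999999999999999, 0.09999999999999964, 0.787)
(288, 190, 25, 14) (-0.2999999999999998, 0.0, 0.876)
```

View pics/s13.png

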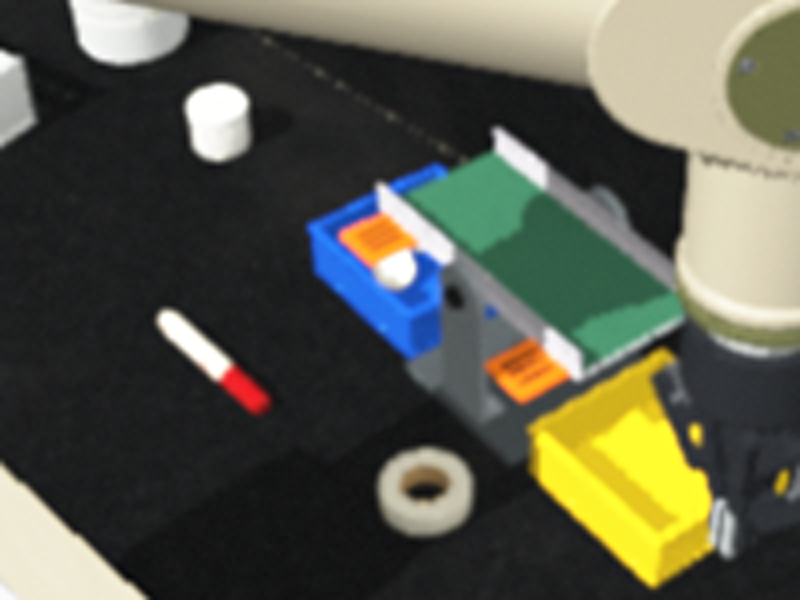

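View pics/top13.png

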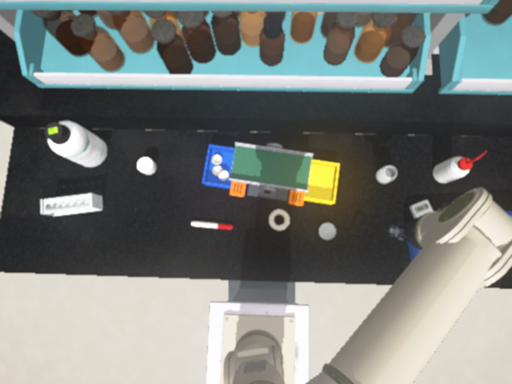

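Run:
```python
from h import *
f=crop("top","t14.png",190,130,160,115,5);a=cv2.imread("pics/top0.png")
d=cv2.absdiff(a,f["img"]).max(2);print(d[200:245,185:345].max(), d[150:220,30:165].max())
```

```text
102 211
```

View pics/t14.png

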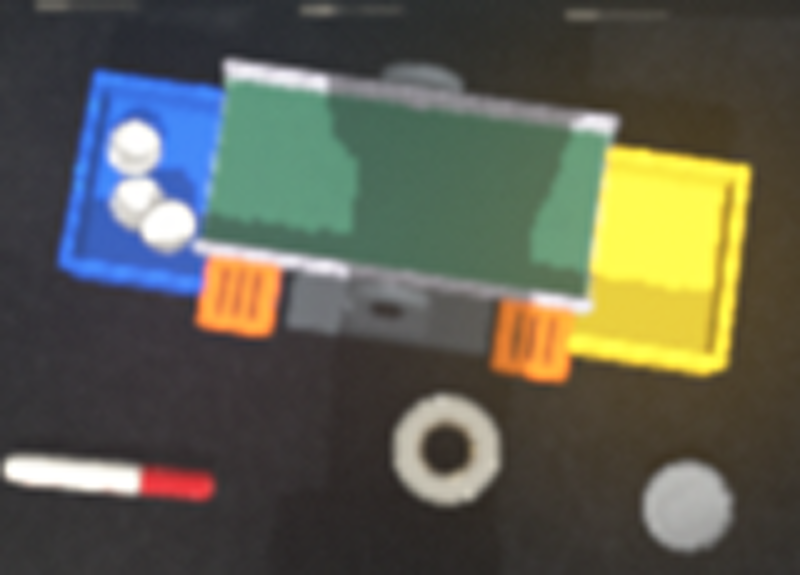

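The blue box holds three caps, at crop (135,147), (135,203) and (168,225). The tray matches its starting outline, and the marker, tape and petri dish haven't moved.

```bash
python3 -c "
from rig import manip
print(manip.finish_job())"
```

```text
the job is handed in; nothing more can be done
None
```

The job is done and handed in at about 21.5 s of the 53 s allowed. I put the stray cap on the tray between the other two, then pressed the left thumb pad, on the blue box's side. I left the tray tipped until all three caps had slid into the blue box, then pressed the right pad to bring it back to level.

**Last checks:**
- **Caps:** all three show in the blue box in the top picture, one resting partly on another. The tray floor and the yellow box are empty.
- **Tray:** the usable matches against the first picture put it within about 0.1 px vertically, roughly 0.005 rad of level. One match patch, at the far-right rail, was hidden by the arm and gave no usable value.
- **Other things:** the marker, tape, petri dish, tub and jar look unmoved in the pictures. My numeric picture difference proved nothing, because shadows and the removed stray cap dominate it. I never made out the black cap clearly, so I did not check it; the only move on that side was the final retreat, with the TCP about 275 mm up.
- **Forces:** the highest wrist force in any reading was about 6 N, while gripping the stray cap on the worktop. Readings come only at the end of each call. The arm ended clear of everything.

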